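# Fit the knife and lid of a mini chopper

### The arm

A 6-joint arm with a two-finger parallel gripper is mounted at the origin on a cart in front of the work surface, level with it; the furniture and walls round the work are solid. World frame = base frame: x ahead of the robot, y to its left, z up, the work surface at z = 0. Lengths are in m, angles in rad, forces in N, time in s.
With the tool pointing down it reaches from about 0.375 to 0.825 m from the base axis. Payload 5.5 kg.
Tool frame: the origin (TCP) lies midway between the tips of the shut fingers; the grasp point (between the pads) lies 19 mm behind it; z points along the fingers, y is the line along which they close (so a half turn about z gives the same grasp; the last joint's range is limited). The gripper opens to 85 mm and grips with 20 to 120 N. Pads are 22 mm wide; open, the fingers measure 114 mm over their backs; the gripper's body (76 mm by 85 mm) begins 54 mm behind the grasp point. The pads swing forward as they close: fully open they stand 13 mm farther back than shut.
Start: joints at [1.286, 0.314, -0.047, 1.21, 0, 1.571], TCP at [0.169, 0.576, 0.231] pointing down, gripper open.
Joint ranges: [-2.67, 2.67], [-0.69, 1.73], [-1.03, 1.25], [-2.08, 2.16], [-1.42, 1.45], [-3.14, 3.14]. Speed limits (rad/s): [2.39, 2.39, 3.01, 3.14, 3.14, 3.14].

### API

Orientations are given as a rotation vector (axis times angle).
In Python, from bench import ctrl gives the robot as it stands.
- The arm moves only by the tool apply_moves, never from a script. Its argument "series" is text: rows parted by semicolons, each of 7 numbers parted by spaces: the shift along the world's x, y, z in m, then the turn, a rotation vector about the world's x, y, z in degrees, then the opening, from 0 (shut) to 1 (fully open). In form: x y z rx ry rz hand; .... A call has exactly 5 rows; each row shifts and turns the commanded pose from where the row before left it; what a row does not reach is not made up. A row lasts 1/8 s, in which the tool goes at most 62.5 mm and 10.7 degrees, less where a joint would pass 70% of its speed; a pose out of reach is approached as far as the arm can. A call with a gripper value outside its range is refused whole. The fingers move at their own pace and stop on an object; "force" is the grip in N (left out, the last holds). Time passes only in rows, so rows that do not move let the fingers close, or fill a call up. It gives the time, the measured TCP pose, the force, the opening and the grip force at its end, in the units of the state.
- ctrl.get_state(): the state, without advancing time (a new reading comes with each control period).
- ctrl.camera(name): name is "scene" or "top" or "wrist"; returns the picture (384x512x3 uint8, red, green, blue); there is no depth.
- ctrl.camera_model(name): a dict with "K" (3x3 intrinsics, pixels), "rvec" (rotation vector, rad) and "tvec" (3), from world to camera coordinates, as OpenCV has them; the wrist camera has in their place "tool_from_camera" (4x4, takes a point from camera to tool coordinates, whose origin is the TCP and whose axes are the flange's). Camera axes: x right, y down, z forward; pixel columns grow to the right and rows downward; lengths in m; the calibration is good to about 2 mm. The wrist camera is an equidistant fisheye: a pixel r from the principal point sees the ray r / f radians off the axis. A picture is of the moment at which its call begins: read the wrist's pose just before it. camera_model takes no time and is no camera call.
- ctrl.finish_job(): hands the job in; it is judged then, once.
The state is a dict: "clock": time; "q": joint angles; "qd": joint speeds; "effort": joint torques, N m; "tcp_pos": TCP position; "tcp_rot": TCP orientation; "ft_force": force on the tool from outside, world axes, zero at the start; "moment": the same for the moment, N m; "opening": finger opening in m; "finger_force": force on a finger pad.
Only numpy, scipy, OpenCV 4.12 (cv2) and the standard library are available. Lean on these libraries where they do the work, as an engineer would, in place of code of your own. Each camera call takes 0.05 s, during which the arm holds its last target. There are 200 camera calls.

### The job

Get the mini chopper ready for use: slide the hub of its knife gently down over the drive shaft in the bowl, turned so that its slot matches the flats of the shaft, until it is fully home on its seat. Then set the lid flat on the bowl with its two tongues clear of the catches and turn it clockwise, seen from above, until both tongues are under the catches and against their stops. Lower both parts, without dropping or forcing them, and leave the other things where they stand.

Things in the scene. Friction and masses are not known exactly. Their poses are not given: they have to be found in the camera images.
- chopper: White mini chopper, fixed: round motor base 158 mm across, 68 mm high, with a clear open bowl on it, 140 mm across at the rim (131 mm inside), rim 163 mm above the trolley. Origin: centre of the underside; x points to its back (its two push keys are at -x), y to the bowl's handle, which reaches 124 mm from the axis. In the bowl's middle stands the upright drive shaft.
- shaft_foot (a point): Seat of the knife's hub round the foot of the drive shaft, on the bowl's axis, 75 mm above the trolley; axes as the chopper's
- shaft_top (a point): Top of the steel drive shaft on the bowl's axis, 137 mm above the trolley (62 mm above the seat, 26 mm below the rim). The shaft is flat-sided: 16 mm along the chopper's x by 10 mm along its y, its top 14 mm tapered as a lead-in
- rim (a point): Centre of the bowl's mouth at the height of the rim, 163 mm above the trolley
- catch_handle (a point): Lid catch over the handle, at the chopper's +y, 79 mm from the axis: a pocket 24 mm wide, 70 to 93 mm from the axis, its roof 8.5 mm above the rim (top 176.5 mm above the trolley). It is open on the side from which a tongue comes when the lid turns clockwise seen from above, and has a stop at the other end. This point: middle of a locked tongue, 2.5 mm above the rim
- catch_far (a point): The same lid catch on the other side, at the chopper's -y
- blade: Knife, standing on its foot: white hub 82 mm tall, foot 34 mm across, two curved steel knives reaching 56 mm from the axis (6.5 mm up towards +x, 30 mm up towards -x). Origin: centre of the foot's underside, z up. Slot bore from below, 65 mm deep, 18.5 mm along x by 12.5 mm along y: goes over the shaft with its x along the chopper's x, either way round. Loose, about 90 g
- hub_grip (a point): Point on the hub's axis at the height to grip, 66 mm above the foot. The top 30 mm of the hub is a grip with flat sides, 24 mm along the knife's x by 18 mm along its y (take it across y)
- lid: White lid, 142 mm across, lying skirt down: skirt 8 mm high, 127 mm across, goes inside the bowl's rim. Origin: on the axis at the skirt's lower edge, z up. Two tongues, 16 mm wide, 5 mm thick, stick out at +y and -y to 83 mm from the axis. Locked with its y along the chopper's y, either way round. Set it down with the tongues 30 to 40 degrees anticlockwise of that. Loose, about 120 g
- lid_grip (a point): Point on the lid's axis at the height to grip, 38 mm above the skirt's lower edge, in the oval feed chute: 34 mm along the lid's x by 56 mm along its y, flat sides (take it across x), its top 56 mm above the skirt's lower edge
- lid_seat (a point): Point on the lid's axis in the plane of the disc's underside, which rests on the bowl's rim, 8 mm above the skirt's lower edge; the disc is 4 to 8 mm thick
- storage_jar: Bystander: clear clip-top glass jar, 77x72x163 mm, back right corner. Origin: centre of its underside
- mill: Bystander: dark wooden pepper mill, 58 mm across, 170 mm tall, back right. Origin: centre of its underside
- spice_jar: Bystander: small glass spice jar with a red cap, 45 mm across, 106 mm tall, back right. Origin: centre of its underside
- mug: Bystander: white spotted mug, 78x114x93 mm with its handle, at the back between the jars and the chopper. Origin: centre of its underside
- green_bowl: Bystander: empty green bowl, 115 mm across, 59 mm high, front left. Origin: centre of its underside
- lemon: Bystander: lemon, 78x55x56 mm, front left. Origin: centre of its underside
- jug: Bystander: small amber glass jug, 60x70x94 mm, front right. Origin: centre of its underside
- shot_glass: Bystander: small clear glass, 44 mm across, 40 mm high, in front of the mug. Origin: centre of its underside

How it is judged:
On the way, in this order (a step that is already met when the one before it is completed fails the run):
1. the knife's hub is fully home on the shaft (horizontal distance between blade and shaft_foot below 0.004 m and z of blade in the frame of shaft_foot below 0.004 m and angle between the x axis of blade and the x axis of chopper, either way round below 0.25 rad and angle between blade's own z axis and vertical below 0.1 rad), for 0.2 s.
2. the lid rests flat on the bowl's rim, tongues not yet at the catches (horizontal distance between lid_seat and rim below 0.006 m and z of lid_seat in the frame of rim below 0.006 m and angle between lid's own z axis and vertical below 0.05 rad and angle between the y axis of lid and the y axis of chopper, either way round above 0.2 rad), for 0.05 s.
At the end, for the whole second after the job is handed in: Hub upright on its seat over the shaft (within 4 mm in height and sideways, 0.25 rad in yaw, either way round); lid flat on the rim (within 3 mm in height, 6 mm sideways) and turned home, its tongues within 0.12 rad of the catches' middle; both at rest (all of step 1 and horizontal distance between lid_seat and rim below 0.006 m and z of lid_seat in the frame of rim below 0.003 m and angle between lid's own z axis and vertical below 0.05 rad and angle between the y axis of lid and the y axis of chopper, either way round below 0.12 rad and linear speed of each of lid, blade below 0.02 m/s); the robot touches nothing.
It fails at once if the knife is let drop down the shaft (faster than 0.4 m/s) (horizontal distance between blade and shaft_foot below 0.02 m and z of blade in the frame of shaft_foot below 0.065 m and linear speed of blade above 0.4 m/s).
It fails at once if the lid is let drop on the bowl (faster than 0.4 m/s) (horizontal distance between lid_seat and rim below 0.03 m and z of lid_seat in the frame of rim below 0.03 m and linear speed of lid above 0.4 m/s).
It fails at once if the knife is forced against the chopper (more than 60 N) (contact force between blade and chopper above 60 N).
It fails at once if the lid is forced against the chopper (more than 100 N in all) (contact force between lid and chopper above 100 N).
It fails at once if another thing on the trolley is moved by more than 30 mm or tipped over (distance of any of green_bowl, lemon, jug, shot_glass from where it was at the start of the episode above 0.03 m or angle between any of green_bowl, lemon, jug, shot_glass's own z axis and vertical above 0.4 rad).
It also fails if it takes over 64 s, if anything falls off the work surface, if the arm or the gripper's body presses on something with over 40 N, if the wrist force passes 120 N, or if a joint passes its speed limit or range.

## Working session

There is one attempt and no reset: what is moved stays moved. The work goes in short steps, Python scripts to look and compute and a tool call to move; the robot and the scene stay as the last step left them, time stands still between calls to the robot, and variables do not carry over. Pictures are saved under pics/ and viewed, at most 10 in all, crops included, and the job is handed in when it is done.

Besides the shell and the picture viewer there is one more tool, called by a JSON object that holds its "name" and its "arguments". apply_moves: Moves the arm, as the interface text tells. Its arguments: {"type":"object","properties":{"series":{"type":"string"},"force":{"type":"number"}},"required":["series"]}

```bash
mkdir -p pics; ls
python3 - <<'E'
from bench import ctrl
import cv2,numpy as np
s=ctrl.get_state();print({k:np.round(v,3) for k,v in s.items()})
for n in("scene","top","wrist"):
    cv2.imwrite(f"pics/{n}0.png",ctrl.camera(n)[:,:,::-1]); print(n,{k:np.round(v,4).tolist() for k,v in ctrl.camera_model(n).items() if k!='name' and not isinstance(v,str)})
a=cv2.imread("pics/top0.png");b=cv2.imread("pics/scene0.png")
cv2.imwrite("pics/topbig.png",cv2.resize(a,(800,600),interpolation=cv2.INTER_CUBIC));cv2.imwrite("pics/scenebig.png",cv2.resize(b,(800,600),interpolation=cv2.INTER_CUBIC))
E
```

```text
pics
{'clock': np.float64(0.0), 'q': array([ 1.286,  0.314, -0.048,  1.21 ,  0.   ,  1.571]), 'qd': array([-0.001,  0.   ,  0.   ,  0.001, -0.002, -0.001]), 'effort': array([ 0.0000e+00, -5.3959e+01,  3.3975e+01,  1.9000e-02,  0.0000e+00,
       -0.0000e+00]), 'tcp_pos': array([0.168, 0.575, 0.23 ]), 'tcp_rot': array([-4.46e-01, -3.11e+00,  3.00e-03]), 'ft_force': array([-0.649,  1.201,  0.635]), 'moment': array([-0.001,  0.029, -0.01 ]), 'finger_force': np.float64(0.0), 'opening': np.float64(0.085)}
scene {'K': [[477.6496, 0.0, 257.0111], [0.0, 477.6496, 191.1121], [0.0, 0.0, 1.0]], 'rvec': [2.2658, -0.5219, 0.2068], 'tvec': [-0.461, 0.2619, 1.193]}
top {'K': [[413.9911, 0.0, 248.3562], [0.0, 413.9911, 194.9332], [0.0, 0.0, 1.0]], 'rvec': [2.1062, -2.1531, 0.1464], 'tvec': [0.0279, 0.534, 1.2499]}
wrist {'K': [[297.3186, 0.0, 250.3058], [0.0, 297.3186, 193.501], [0.0, 0.0, 1.0]], 'tool_from_camera': [[0.0011, -0.9467, -0.3221, 0.0832], [1.0, 0.001, 0.0007, -0.0013], [-0.0004, -0.3221, 0.9467, -0.1432], [0.0, 0.0, 0.0, 1.0]]}
```

View pics/topbig.png

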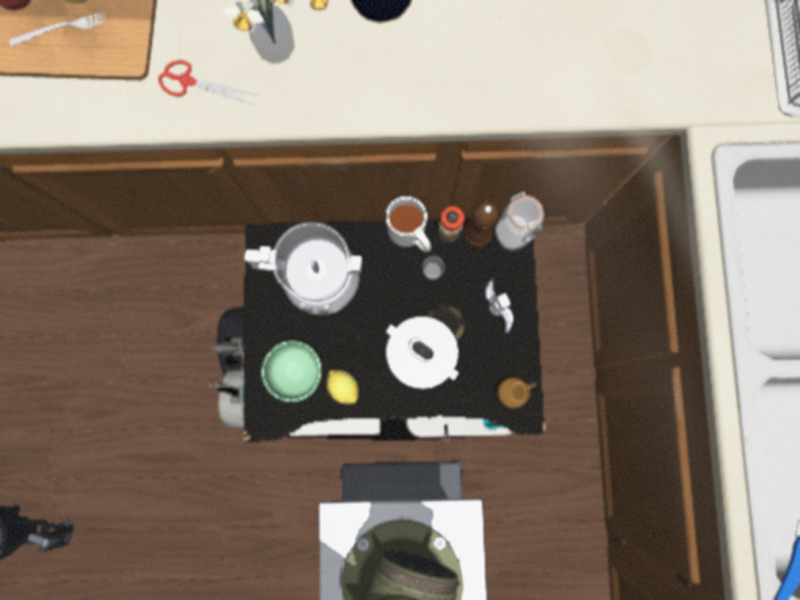

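View pics/scenebig.png

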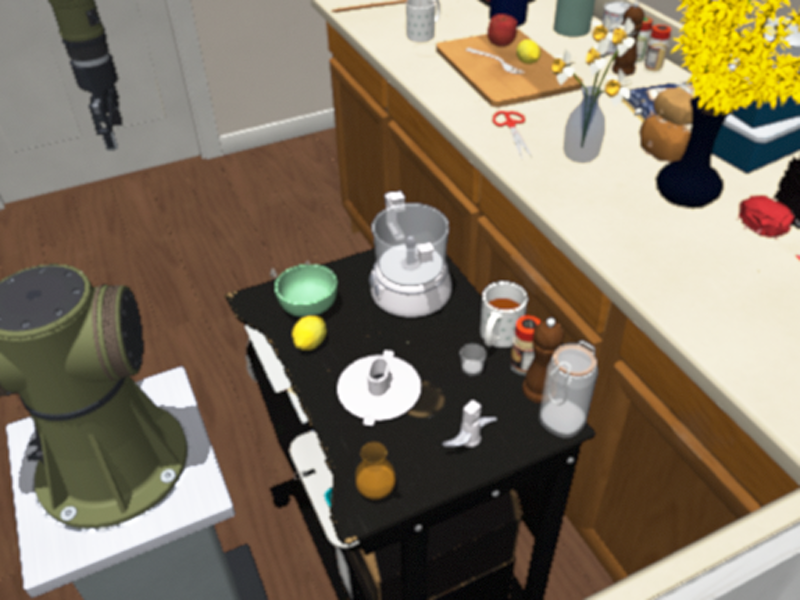

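The top view (800 px) shows the chopper mouth at about (316,264) with its handle to the left at (262,257). The lid is at (422,352) with tongues at (393,330) and (453,376), and the knife hub top is at (503,300). The scene view shows the hub top at (472,407), the lid chute top at (379,366) and the shaft top at (410,242). I'll triangulate these and enlarge crops.

```bash
cat > h.py <<'E'
import numpy as np, cv2
from scipy.spatial.transform import Rotation as R
from bench import ctrl
def ray(n,uv,st=None):
    m=ctrl.camera_model(n);K=np.array(m["K"])
    if n=="wrist":
        d=(np.array(uv,float)-K[:2,2])/K[0,0];th=np.hypot(*d)
        v=np.r_[d/max(th,1e-9)*np.sin(th),np.cos(th)];T=np.array(m["tool_from_camera"])
        Rt=R.from_rotvec(st["tcp_rot"]).as_matrix();return Rt@T[:3,3]+st["tcp_pos"],Rt@T[:3,:3]@v
    Rm=cv2.Rodrigues(np.array(m["rvec"],float))[0];t=np.array(m["tvec"],float).ravel()
    v=np.r_[(np.array(uv)-K[:2,2])/K[0,0],1];v=Rm.T@v
    return -Rm.T@t,v/np.linalg.norm(v)
def proj(n,P,st=None):
    m=ctrl.camera_model(n);K=np.array(m["K"]);P=np.atleast_2d(P)
    if n=="wrist":
        T=np.array(m["tool_from_camera"]);Rt=R.from_rotvec(st["tcp_rot"]).as_matrix()
        c=((P-st["tcp_pos"])@Rt-T[:3,3])@T[:3,:3]
        r=np.hypot(c[:,0],c[:,1]);th=np.arctan2(r,c[:,2]);return K[:2,2]+K[0,0]*(th/np.maximum(r,1e-9))[:,None]*c[:,:2]
    return cv2.projectPoints(P.astype(float),np.array(m["rvec"],float),np.array(m["tvec"],float),K,None)[0][:,0]
def atz(r,z): o,v=r; return o+v*(z-o[2])/v[2]
def tri(rs):
    A=sum(np.eye(3)-np.outer(v,v) for o,v in rs);b=sum((np.eye(3)-np.outer(v,v))@o for o,v in rs);p=np.linalg.solve(A,b)
    return p,[round(1000*np.linalg.norm(np.cross(p-o,v)),1) for o,v in rs]
E
python3 - <<'E'
from h import *
k=512/800
for nm,t,s in(("hub",(503,299),(472,406)),("chute",(423,350),(379,364)),("shaft",(316,266),(410,240)),("catchR",(354,263),(425,252)),("catchL",(262,257),(396,203))):
    print(nm,tri([ray("top",np.array(t)*k),ray("scene",np.array(s)*k)]))
print("tongues",[atz(ray("top",np.array(t)*k),.01) for t in((392,330),(454,376))])
print("knife tips",[atz(ray("top",np.array(t)*k),z) for t,z in(((490,285),.02),((508,328),.02))])
a=cv2.imread("pics/top0.png")
c=[cv2.resize(a[y:y+60,x:x+80],(400,300),interpolation=cv2.INTER_CUBIC) for x,y in((155,140),(285,160),(230,195))]
b=cv2.imread("pics/scene0.png");c.append(cv2.resize(b[110:200,220:340],(400,300),interpolation=cv2.INTER_CUBIC))
cv2.imwrite("pics/crops.png",np.vstack([np.hstack(c[:2]),np.hstack(c[2:])]))
E
```

```text
hub (array([ 0.53472644, -0.20743426,  0.07902657]), [np.float64(0.4), np.float64(0.4)])
chute (array([ 0.44281708, -0.05101553,  0.06620594]), [np.float64(2.8), np.float64(2.8)])
shaft (array([0.59855527, 0.1473307 , 0.13505729]), [np.float64(2.4), np.float64(2.4)])
catchR (array([0.59472294, 0.07454374, 0.16131613]), [np.float64(0.5), np.float64(0.5)])
catchL (array([0.61561094, 0.24568444, 0.15042352]), [np.float64(3.2), np.float64(3.2)])
tongues [array([0.48711794, 0.00975583, 0.01      ]), array([ 0.39129404, -0.11280605,  0.01      ])]
knife tips [array([ 0.57351357, -0.1918084 ,  0.02      ]), array([ 0.48462428, -0.22395856,  0.02      ])]
```

View pics/crops.png

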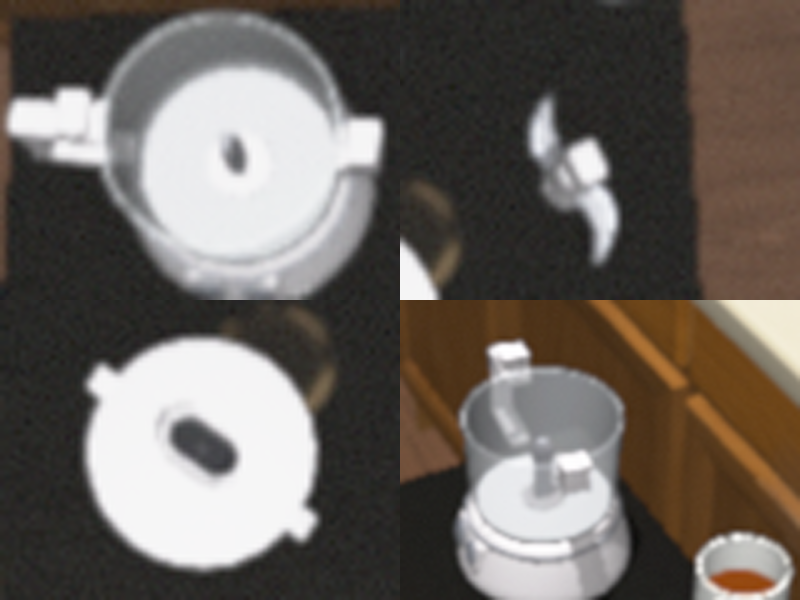

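The crops show the shaft tip at crop (235,152), catches at (73,113) and (363,143), the hub top as a slightly rotated square at (586,160), and the chute's long axis along the tongue line. Triangulated heights are hub 79 mm (expected 82), shaft 135 mm (expected 137) and chute 66 mm against about 56. That's good enough to move in for closer wrist views.

{"name": "apply_moves", "arguments": {"series": "0.048 -0.035 0.012 0 0 0 1;0.048 -0.035 0.012 0 0 0 1;0.048 -0.035 0.012 0 0 0 1;0.048 -0.035 0.012 0 0 0 1;0.048 -0.035 0.012 0 0 0 1", "force": 40}}

```text
clock: 0.78
tcp_pos: [0.4098, 0.3995, 0.2916]
tcp_rot: [-0.446, -3.11, 0.0]
ft_force: [1.0, 1.0, 0.3]
opening: 0.0858
finger_force: 0.0
```

{"name": "apply_moves", "arguments": {"series": "0.048 -0.035 0.012 0 0 0 1;0.048 -0.035 0.012 0 0 0 1;0.048 -0.035 0.012 0 0 0 1;0.048 -0.035 0.012 0 0 0 1;0 0 0 0 0 0 1"}}

```text
clock: 1.4
tcp_pos: [0.6036, 0.2579, 0.3388]
tcp_rot: [0.454, 3.108, -0.001]
ft_force: [-0.6, 0.3, -0.9]
opening: 0.0857
finger_force: 0.0
```

```bash
cat >> h.py <<'E'
import pickle
def shot(nm):
    st=ctrl.get_state();im=ctrl.camera("wrist");cv2.imwrite(f"pics/{nm}.png",im[:,:,::-1]);pickle.dump(st,open(f"pics/{nm}.pkl","wb"));return im[:,:,::-1],st
def load(nm): return cv2.imread(f"pics/{nm}.png"),pickle.load(open(f"pics/{nm}.pkl","rb"))
E
python3 -c "
from h import *
im,st=shot('w1');print(st['tcp_pos'],st['tcp_rot'],st['qd'].max())"
```

```text
[0.60363018 0.25788144 0.33879352] [ 4.53889001e-01  3.10792715e+00 -9.50118098e-04] 0.061423373797622804
```

{"name": "apply_moves", "arguments": {"series": "0 -0.06 0 0 0 0 1;0 -0.06 0 0 0 0 1;0 -0.06 0 0 0 0 1;0 0 0 0 0 0 1;0 0 0 0 0 0 1"}}

```text
clock: 2.08
tcp_pos: [0.5999, 0.0818, 0.3392]
tcp_rot: [-0.445, -3.109, -0.001]
ft_force: [0.2, -0.3, 0.3]
opening: 0.0854
finger_force: 0.0
```

```bash
python3 -c "
from h import *
im,st=shot('w2');print(st['tcp_pos'],st['tcp_rot'],st['qd'].max())
a,_=load('w1');cv2.imwrite('pics/w12.png',cv2.resize(np.vstack([a[:,:],im[:,:]]),(400*1,600)) if 0 else np.hstack([a[60:360,100:500],im[60:360,100:500]]))"
```

```text
[0.59988583 0.08182664 0.33921664] [-4.44820400e-01 -3.10938396e+00 -1.03194962e-03] 0.021549194849629073
```

View pics/w12.png

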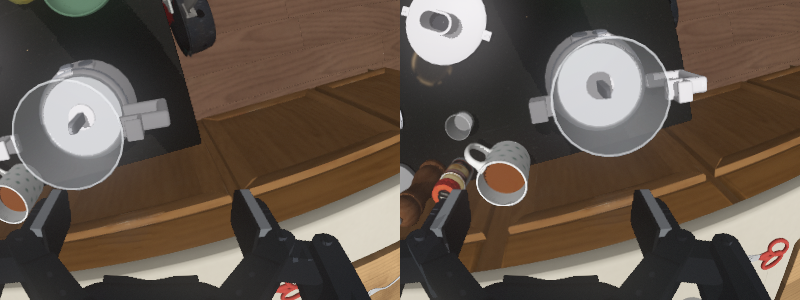

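Both wrist views show the chopper clearly: rim circle around (68,133) on the left and (610,96) on the right, the handle catch to its right and the far catch to its left. Next I'll view the knife and lid.

{"name": "apply_moves", "arguments": {"series": "0 -0.06 0 0 0 0 1;0 -0.06 0 0 0 0 1;0 -0.06 0 0 0 0 1;0 -0.04 0 0 0 0 1;0 0 0 0 0 0 1"}}

```text
clock: 2.75
tcp_pos: [0.6008, -0.1399, 0.3387]
tcp_rot: [-0.448, -3.109, 0.0]
ft_force: [0.1, 0.5, 0.2]
opening: 0.0855
finger_force: 0.0
```

Run:
```python
from h import *
im,st=shot('w3');print(st['tcp_pos'],st['tcp_rot'])
from scipy.optimize import least_squares
for nm,p,o in(("w1",[(12,133),(124,135),(72,189),(70,79)],(100,60)),("w2",[(551,95),(669,97),(610,36),(611,156)],(-300,60))):
    s=load(nm)[1];P=np.array([atz(ray("wrist",np.array(q)+o,s),.163)[:2] for q in p])
    r=least_squares(lambda c:np.hypot(*(P-c[:2]).T)-c[2],[.6,.15,.07]);print(nm,r.x,r.fun)
hub=np.array([.5347,-.2074,.08]);lid=np.array([.443,-.051,.02])
def crop(im,c,w,h,s):
    x,y=(np.round(c).astype(int)-[w//2,h//2]);x=max(x,0);y=max(y,0);print(x,y);return cv2.resize(im[y:y+h,x:x+w],(w*s,h*s),interpolation=cv2.INTER_CUBIC)
h=proj("wrist",hub,st)[0];l=proj("wrist",lid,st)[0];print(h,l)
a=crop(im,h,100,75,4);b=crop(im,l,100,75,4) if 0<l[0]<512 and 0<l[1]<384 else a
w2=load('w2')[0];w1=load('w1')[0]
c=crop(w2,(313,148),100,75,4);d=cv2.resize(im,(400,300))
cv2.imwrite("pics/k.png",np.vstack([np.hstack([a,b]),np.hstack([c,d])]))
```

```text
[ 0.60077713 -0.13991175  0.33871541] [-4.47845448e-01 -3.10883804e+00  9.07589470e-05]
w1 [0.60375589 0.15269135 0.0693845 ] [ 0.00026528  0.00031837 -0.00027336 -0.00031029]
w2 [0.60381281 0.15140073 0.06874756] [-0.00050031 -0.00048217  0.00051667  0.00046581]
[190.05683001 125.65935296] [278.04150958  37.38587842]
140 89
228 0
263 111
```

View pics/k.png

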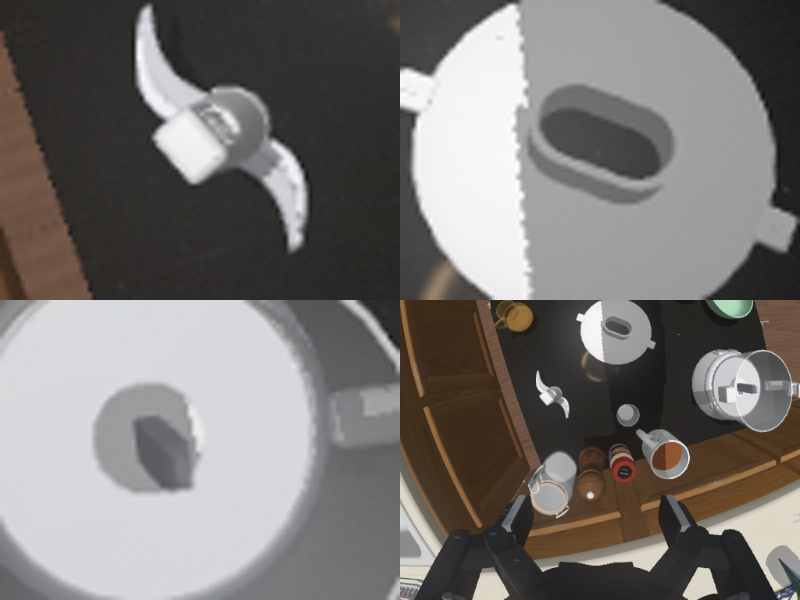

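Crops: top left shows the hub's top face with corners at (177,103), (224,148), (200,184), (155,140); top right the lid with tongues at crop x,y (15,88) and (378,228); bottom left the shaft. Now I'll compute poses from these.

Run:
```python
from h import *
im,st=load('w3')
W=lambda p,z,o=(140,89):atz(ray("wrist",np.array(p)/4+o,st),z)[:2]
ang=lambda v:np.degrees(np.arctan2(v[1],v[0]))
c=[W(p,.082) for p in((177,103),(224,148),(200,184),(155,140))]
print("hub",np.mean(c,0),"len",[np.linalg.norm(c[i]-c[i-1]) for i in range(4)],"ang",ang(c[1]-c[0]),ang(c[2]-c[3]),ang(c[3]-c[0]),ang(c[2]-c[1]))
print("3ray hub",tri([ray("wrist",np.array((189,144))/4+(140,89),st),ray("top",(503*.64,299*.64)),ray("scene",(472*.64,406*.64))]))
t=[W((143,8),.02),W((295,248),.02)];print("tips",t,np.mean(t,0),ang(t[0]-t[1]))
print("foot circle approx",W((240,118),.03))
t=[W((15,88),.012,(228,0)),W((378,228),.012,(228,0))];print("lid tongues",t,np.mean(t,0),np.linalg.norm(t[0]-t[1]),ang(t[0]-t[1]))
c=[W(p,.056,(228,0)) for p in((538,120),(672,150),(612,88),(600,196))]
c=[W((x-400,y),.056,(228,0)) for x,y in((537,115),(673,165),(625,103),(590,182))];print("chute",np.mean(c[:2],0),np.mean(c[2:],0),np.linalg.norm(c[0]-c[1]),ang(c[0]-c[1]))
L=np.array([W((x-400,y),.012,(228,0)) for x,y in((413,160),(776,150),(440,250),(700,20),(470,30))])
from scipy.optimize import least_squares
r=least_squares(lambda c:np.hypot(*(L-c[:2]).T)-c[2],[.44,-.05,.07]);print("lid circ",r.x,r.fun)
# chopper overlay at yaw hypotheses
out=[]
for nm in("w2","w1"):
    im,s=load(nm)
    for yd in(-7,-14):
        im2=cv2.resize(im,None,fx=3,fy=3,interpolation=cv2.INTER_CUBIC);y=np.radians(yd);M=R.from_euler('z',y).as_matrix()
        def pl(pts,col,cl=True):
            q=proj("wrist",np.array(pts)@M.T+[.6037,.152,0],s)*3+1;cv2.polylines(im2,[np.int32(q)],cl,col,1)
        a=np.linspace(0,2*np.pi,60);pl([(.07*np.cos(t),.07*np.sin(t),.163) for t in a],(0,255,0))
        for sg in(1,-1): pl([(x,sg*yy,.1765) for x,yy in((-.012,.07),(.012,.07),(.012,.093),(-.012,.093))],(0,0,255))
        pl([(x,yy,.137) for x,yy in((-.008,.0),(.008,0))],(255,0,0));pl([(0,.124,.15),(0,.1,.15)],(255,0,255))
        q=np.int32(proj("wrist",[.6037,.152,.15],s)[0]*3);x=max(q[0]-300,0);yy=max(q[1]-225,0);out.append(cv2.resize(im2[yy:yy+450,x:x+600],(400,300),interpolation=cv2.INTER_AREA))
cv2.imwrite("pics/ov.png",np.vstack([np.hstack(out[:2]),np.hstack(out[2:])]))
```

```text
hub [ 0.53245028 -0.21040448] len [np.float64(0.01489967230435593), np.float64(0.022480618603461087), np.float64(0.015032367501928342), np.float64(0.021884634452657627)] ang 28.395800684464163 27.748367986607683 -49.74639045129432 -52.16911499460866
3ray hub (array([ 0.53348625, -0.20886106,  0.08172543]), [np.float64(1.8), np.float64(2.0), np.float64(0.7)])
tips [array([ 0.47715938, -0.2256009 ]), array([ 0.58674925, -0.1972557 ])] [ 0.53195432 -0.2114283 ] -165.49836462980656
foot circle approx [ 0.53071409 -0.20033444]
lid tongues [array([ 0.39735524, -0.11133034]), array([0.48866107, 0.00977791])] [ 0.44300816 -0.05077622] 0.15167057133304152 -127.0133384041079
chute [ 0.44583729 -0.05335044] [ 0.44704403 -0.05288292] 0.05084437346776068 -125.97668371120939
lid circ [ 0.44343242 -0.05160292  0.07153004] [-0.00050612 -0.00044376  0.00056901  0.00053905 -0.00015817]
```

View pics/ov.png

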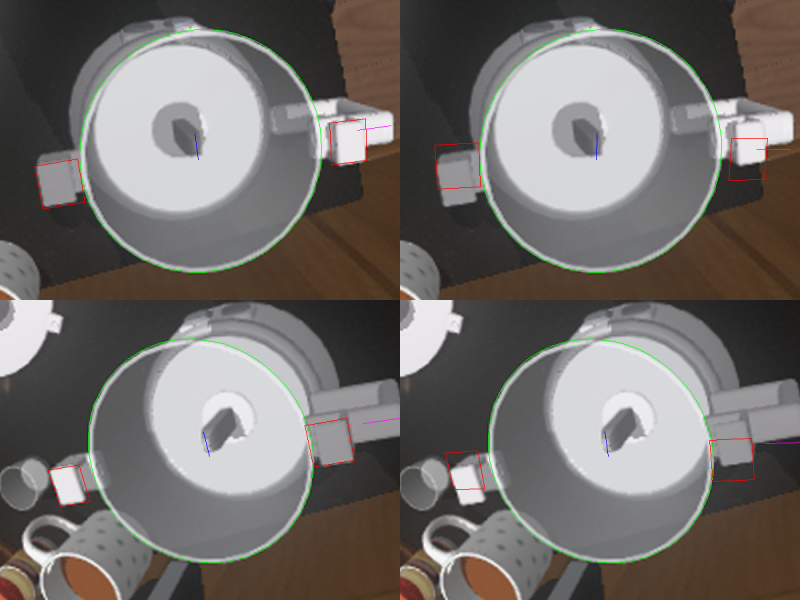

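Yaw −7° (left column) matches the catches, shaft and handle in both views, so the chopper is at (0.6035, 0.152) with yaw −7°. Next, the knife hub yaw by overlay, and a joint 6 check.

Run:
```python
from h import *
print(np.degrees(ctrl.get_state()['q']).round(1))
im,s=load('w3')
# fit hub top face orientation from bright mask
big=cv2.resize(im[80:180,130:250],None,fx=4,fy=4,interpolation=cv2.INTER_CUBIC);g=cv2.cvtColor(big,cv2.COLOR_BGR2GRAY)
m=(g>205).astype(np.uint8);n,lab,stt,cen=cv2.connectedComponentsWithStats(m)
for i in range(1,n):
    if stt[i,4]>400:
        c=cv2.findContours((lab==i).astype(np.uint8),0,1)[0][0][:,0]
        P=np.array([atz(ray("wrist",(p+.5)/4-.5+(130,80),s),.082)[:2] for p in c])
        (cx,cy),(w,h),a=cv2.minAreaRect((P*1e4).astype(np.float32));print(stt[i],cx/1e4,cy/1e4,w/10,h/10,a)
out=[]
for yd in(24,30,36,42):
    im2=big.copy();M=R.from_euler('z',np.radians(yd)).as_matrix()
    for z in(.082,.052):
        q=(proj("wrist",np.array([(x,y,z) for x,y in((-.012,-.009),(.012,-.009),(.012,.009),(-.012,.009))])@M.T+[.5325,-.2104,0],s)-(130,80)+.5)*4
        cv2.polylines(im2,[np.int32(q)],True,(0,0,255) if z>.06 else (0,255,0),1)
    out.append(im2[50:350,40:440])
cv2.imwrite("pics/hub.png",np.vstack([np.hstack(out[:2]),np.hstack(out[2:])]))
```

```text
[-13.   19.1  12.7  83.6   0.    3.3]
[ 177   46   85  169 5044] 0.51352646484375 -0.2114288330078125 60.02885131835937 19.564878845214842 2.060469388961792
[ 307  179   36   80 1076] 0.55409560546875 -0.18257421875 26.855609130859374 11.47580795288086 11.408647537231445
```

View pics/hub.png

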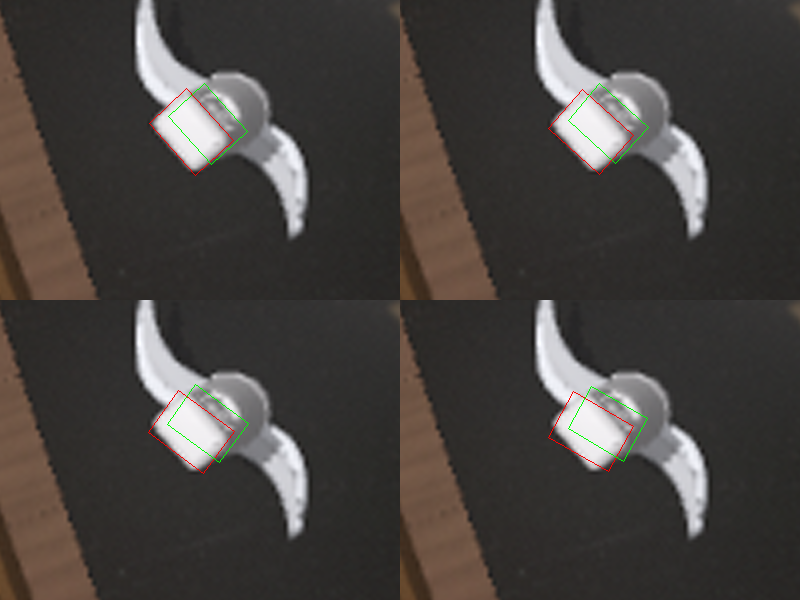

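The 24–30° overlays match the hub's top face best, so I take a knife yaw of about 28° and centre (0.5325, −0.2104). The gripper closing direction should be 118°, which is +44.3° from now.

{"name": "apply_moves", "arguments": {"series": "-0.02 -0.02 -0.02 0 0 8.9 1;-0.02 -0.02 -0.04 0 0 8.9 1;-0.014 -0.0155 -0.045 0 0 8.9 1;-0.0143 -0.015 -0.047 0 0 8.9 1;0 0 -0.047 0 0 8.7 1"}}

```text
clock: 3.42
tcp_pos: [0.5321, -0.208, 0.1392]
tcp_rot: [-0.77, 3.045, 0.0]
ft_force: [0.7, -0.6, -1.1]
opening: 0.0853
finger_force: 0.0
```

{"name": "apply_moves", "arguments": {"series": "0 0 -0.03 0 0 0 1;0 0 -0.03 0 0 0 1;0 0 -0.02 0 0 0 1;0 0 -0.012 0 0 0 1;0 0 0 0 0 0 1"}}

```text
clock: 4.05
tcp_pos: [0.5322, -0.2082, 0.0477]
tcp_rot: [0.762, -3.047, -0.002]
ft_force: [-0.5, 0.6, -0.1]
opening: 0.0853
finger_force: 0.0
```

Run:
```python
from h import *
im,st=shot('w4');print(st['tcp_pos'],R.from_rotvec(st['tcp_rot']).as_matrix()[:,1:].round(3).tolist(),st['ft_force'])
cv2.imwrite("pics/w4b.png",im[40:340,60:460])
```

```text
[ 0.53219787 -0.20816829  0.04774547] [[-0.471, -0.001], [0.882, 0.001], [0.001, -1.0]] [-0.53487458  0.61819279 -0.09237378]
```

View pics/w4b.png

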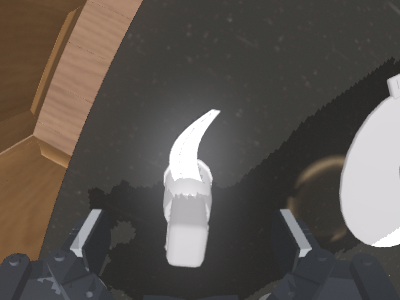

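The hub stands centred between the fingers (x≈188 versus mid 192) and square to the pads, so I'll nudge 2 mm and close.

{"name": "apply_moves", "arguments": {"series": "0 -0.0015 0 0 0 0 1;0 0 0 0 0 0 0;0 0 0 0 0 0 0;0 0 0 0 0 0 0;0 0 0 0 0 0 0", "force": 40}}

```text
clock: 4.72
tcp_pos: [0.5322, -0.2112, 0.0484]
tcp_rot: [-0.759, 3.048, 0.0]
ft_force: [-0.8, 0.2, 0.5]
opening: 0.0174
finger_force: 41.2
```

{"name": "apply_moves", "arguments": {"series": "0 0 0 0 0 0 0;0 0 0 0 0 0 0;0 0 0.02 0 0 0 0;0 0 0.05 0 0 0 0;0 0 0.05 0 0 0 0"}}

```text
clock: 5.35
tcp_pos: [0.5316, -0.2109, 0.1689]
tcp_rot: [0.759, -3.047, -0.001]
ft_force: [1.1, -0.2, -0.2]
opening: 0.0173
finger_force: 40.9
```

{"name": "apply_moves", "arguments": {"series": "0.01 0.056 0.02 0 0 -5 0;0.01 0.057 0.018 0 0 -5 0;0.01 0.058 0.016 0 0 -5 0;0.01 0.058 0.014 0 0 -5 0;0.01 0.058 0.012 0 0 -5 0"}}

```text
clock: 5.98
tcp_pos: [0.5824, 0.0777, 0.2487]
tcp_rot: [-0.077, 3.14, -0.0]
ft_force: [0.6, -0.1, -0.7]
opening: 0.0173
finger_force: 40.9
```

{"name": "apply_moves", "arguments": {"series": "0.011 0.04 0 0 0 -5 0;0.011 0.036 0 0 0 -5 0;0 0 0 0 0 0 0;0 0 0 0 0 0 0;0 0 0 0 0 0 0"}}

```text
clock: 6.6
tcp_pos: [0.604, 0.1508, 0.2482]
tcp_rot: [-0.194, -3.135, 0.001]
ft_force: [-0.0, -0.3, -0.8]
opening: 0.0177
finger_force: 40.9
```

Run:
```python
from h import *
im,st=shot('w5')
P=[];
for i in range(6): s=ctrl.get_state();P.append(np.r_[s['tcp_pos'],R.from_rotvec(s['tcp_rot']).as_matrix()[:2,1]]);ctrl.camera("top")
P=np.array(P);print(P.mean(0),P.std(0),np.degrees(np.arctan2(P[:,4],P[:,3])))
sc=ctrl.camera("scene")[:,:,::-1];cv2.imwrite("pics/s5.png",sc)
q=proj("scene",[.6037,.152,.17])[0].astype(int)
a=cv2.resize(sc[q[1]-80:q[1]+70,q[0]-60:q[0]+60],(480,600),interpolation=cv2.INTER_CUBIC)[:, :400]
b=cv2.resize(im[20:320,150:400],None,fx=1.6,fy=2)[:600,:400]
cv2.imwrite("pics/v5.png",np.hstack([a,b]))
```

```text
[0.60421099 0.15099032 0.24844413 0.12316756 0.99238586] [7.27475724e-05 2.12169320e-04 5.63674015e-05 1.85178674e-04
 2.29757779e-05] [82.919627   82.91230212 82.91588821 82.92704794 82.93122108 82.94423059]
```

View pics/v5.png

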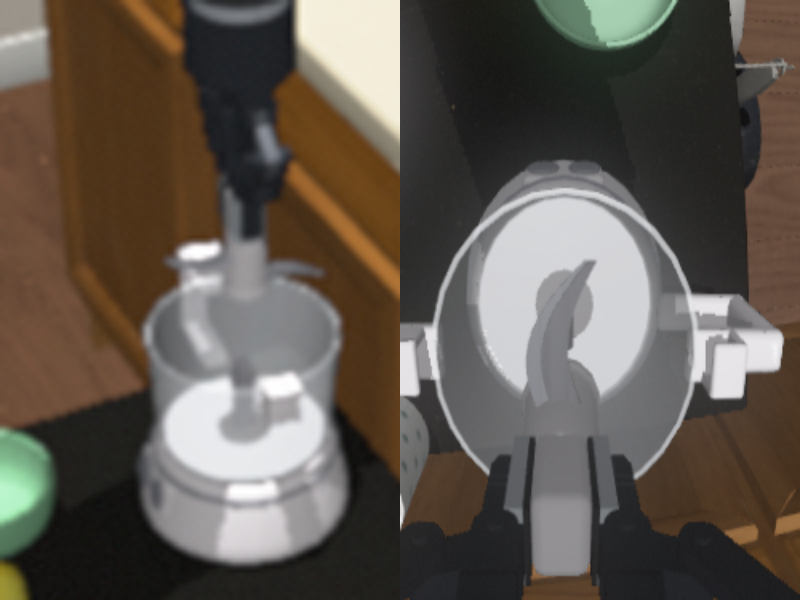

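The knife hangs straight in the hand over the bowl; the rim shows at left (438,325), right (697,325), top (566,191). I'll refit the rim centre from this view as a check.

Run:
```python
from h import *
from scipy.optimize import least_squares
for nm in("w5","w2","w1"):
    im,s=load(nm);g=cv2.GaussianBlur(cv2.cvtColor(im,cv2.COLOR_BGR2GRAY),(3,3),0).astype(np.float32)
    # bright rim ring: maximise mean brightness of ring r~69
    a=np.linspace(0,2*np.pi,180,endpoint=False)
    def sc(c,r=.0685,z=.163):
        q=proj("wrist",np.c_[c[0]+r*np.cos(a),c[1]+r*np.sin(a),np.full(180,z)],s).astype(np.float32)
        v=cv2.remap(g,q[None,:,0],q[None,:,1],1)[0];v=v[(q[:,0]>1)&(q[:,0]<510)&(q[:,1]>1)&(q[:,1]<250)]
        return np.median(v)+np.mean(v)
    G=[(sc((x,y),r),x,y,r) for x in np.arange(.598,.610,.0005) for y in np.arange(.146,.158,.0005) for r in(.067,.068,.069)]
    print(nm,max(G))
```

```text
w5 (np.float32(377.7724), np.float64(0.6034999999999994), np.float64(0.1515), 0.068)Traceback (most recent call last):
  File "<stdin>", line 11, in <module>
  File "<stdin>", line 8, in sc
  File "h.py", line 14, in proj
    m=ctrl.camera_model(n);K=np.array(m["K"]);P=np.atleast_2d(P)
ValueError: time passes only in moves, steps and waits
```

{"name": "apply_moves", "arguments": {"series": "-0.0005 0.0005 -0.02 0 0 0 0;0 0 -0.02 0 0 0 0;0 0 -0.015 0 0 0 0;0 0 -0.005 0 0 0 0;0 0 -0.003 0 0 0 0"}}

```text
clock: 7.62
tcp_pos: [0.604, 0.1524, 0.1854]
tcp_rot: [0.192, 3.135, 0.0]
ft_force: [-0.1, -0.3, -0.9]
opening: 0.0176
finger_force: 40.9
```

{"name": "apply_moves", "arguments": {"series": "0 0 -0.003 0 0 0 0;0 0 -0.003 0 0 0 0;0 0 -0.003 0 0 0 0;0 0 -0.003 0 0 0 0;0 0 0 0 0 0 0"}}

```text
clock: 8.25
tcp_pos: [0.6035, 0.1523, 0.173]
tcp_rot: [-0.192, -3.135, 0.0]
ft_force: [0.6, -0.0, -1.7]
opening: 0.0172
finger_force: 40.9
```

{"name": "apply_moves", "arguments": {"series": "0 0 -0.003 0 0 0 0;0 0 -0.004 0 0 0 0;0 0 -0.004 0 0 0 0;0 0 -0.004 0 0 0 0;0 0 0 0 0 0 0"}}

```text
clock: 8.88
tcp_pos: [0.6034, 0.1522, 0.1578]
tcp_rot: [-0.192, -3.135, 0.0]
ft_force: [-0.3, 0.5, -0.9]
opening: 0.0176
finger_force: 40.9
```

{"name": "apply_moves", "arguments": {"series": "0 0 -0.006 0 0 0 0;0 0 -0.006 0 0 0 0;0 0 -0.006 0 0 0 0;0 0 -0.006 0 0 0 0;0 0 -0.004 0 0 0 0"}}

```text
clock: 9.5
tcp_pos: [0.6036, 0.1523, 0.1297]
tcp_rot: [-0.192, -3.135, 0.0]
ft_force: [0.8, 0.7, -1.0]
opening: 0.0176
finger_force: 41.0
```

{"name": "apply_moves", "arguments": {"series": "0 0 -0.002 0 0 0 0;0 0 -0.001 0 0 0 0;0 0 -0.001 0 0 0 0;0 0 -0.001 0 0 0 0;0 0 0 0 0 0 0"}}

```text
clock: 10.12
tcp_pos: [0.6038, 0.1523, 0.1253]
tcp_rot: [0.192, 3.136, -0.0]
ft_force: [-0.5, -0.0, -0.9]
opening: 0.0176
finger_force: 41.0
```

{"name": "apply_moves", "arguments": {"series": "0 0 -0.0005 0 0 0 0;0 0 -0.0005 0 0 0 0;0 0 -0.0005 0 0 0 0;0 0 0 0 0 0 0;0 0 0 0 0 0 0"}}

```text
clock: 10.75
tcp_pos: [0.6038, 0.1523, 0.1238]
tcp_rot: [-0.192, -3.136, -0.0]
ft_force: [0.5, 0.6, -0.9]
opening: 0.0176
finger_force: 41.0
```

{"name": "apply_moves", "arguments": {"series": "0 0 -0.0005 0 0 0 0;0 0 -0.0005 0 0 0 0;0 0 -0.0005 0 0 0 0;0 0 0 0 0 0 0;0 0 0 0 0 0 0"}}

```text
clock: 11.38
tcp_pos: [0.604, 0.1523, 0.1234]
tcp_rot: [0.192, 3.135, 0.0]
ft_force: [-2.1, -0.8, 6.8]
opening: 0.0176
finger_force: 42.1
```

Contact came at exactly the expected height, so the knife is seated. I'll release by opening part way and rise.

{"name": "apply_moves", "arguments": {"series": "0 0 0 0 0 0 0.3;0 0 0 0 0 0 0.5;0 0 0 0 0 0 0.5;0 0 0.01 0 0 0 0.5;0 0 0.03 0 0 0 0.5"}}

```text
clock: 12.0
tcp_pos: [0.6025, 0.152, 0.1615]
tcp_rot: [-0.192, -3.132, 0.002]
ft_force: [0.8, 0.7, -0.9]
opening: 0.0425
finger_force: 0.0
```

{"name": "apply_moves", "arguments": {"series": "0 0 0.04 0 0 0 0.5;0 0 0.05 0 0 0 0.5;0 0 0.03 0 0 0 0.7;0 0 0 0 0 0 1;0 0 0 0 0 0 1"}}

```text
clock: 12.62
tcp_pos: [0.6035, 0.1523, 0.2819]
tcp_rot: [-0.192, -3.135, 0.0]
ft_force: [0.4, 0.0, 0.4]
opening: 0.0854
finger_force: 0.0
```

Run:
```python
from h import *
im,st=shot('w6');print(st['tcp_pos'],proj("wrist",[.6037,.152,.157],st))
# hub top brightness centroid check at z=.157
q=proj("wrist",[.6037,.152,.157],st)[0].astype(int)
t=cv2.cvtColor(ctrl.camera("top"),cv2.COLOR_RGB2BGR);cv2.imwrite("pics/t6.png",t)
a=cv2.resize(im[60:310,100:433],(800,600))[:, :]
a=cv2.resize(im[max(q[1]-110,0):max(q[1]-110,0)+200,q[0]-135:q[0]+132],(534,400));cv2.imwrite("pics/v6.png",a);print(q)
```

```text
[0.60354394 0.15226175 0.2819425 ] [[251.21710881 185.91079922]]
[251 185]
```

{"name": "apply_moves", "arguments": {"series": "-0.0267 -0.0339 0 0 0 10 1;-0.0267 -0.0339 0 0 0 10 1;-0.0267 -0.0339 0 0 0 10 1;-0.0267 -0.0339 0 0 0 10 1;-0.0267 -0.0339 -0.02 0 0 10 1"}}

```text
clock: 13.35
tcp_pos: [0.4697, -0.0182, 0.2622]
tcp_rot: [-1.159, 2.919, -0.001]
ft_force: [0.5, -0.8, 0.1]
opening: 0.0858
finger_force: 0.0
```

{"name": "apply_moves", "arguments": {"series": "-0.0267 -0.0339 -0.03 0 0 10 1;0 0 0 0 0 0 1;0 0 0 0 0 0 1;0 0 0 0 0 0 1;0 0 0 0 0 0 1"}}

```text
clock: 13.98
tcp_pos: [0.4446, -0.0505, 0.2328]
tcp_rot: [-1.402, 2.81, -0.001]
ft_force: [0.6, 0.5, -0.4]
opening: 0.0852
finger_force: 0.0
```

```bash
cat > lid.py <<'E'
from h import *
from scipy.optimize import least_squares
def fit(nm,z=.012,T=85):
    im,st=load(nm);g=cv2.cvtColor(im,cv2.COLOR_BGR2GRAY);hsv=cv2.cvtColor(im,cv2.COLOR_BGR2HSV)
    m=((g>T)&(hsv[...,1]<60)).astype(np.uint8)
    cs=cv2.findContours(m,0,1)[0];q=proj("wrist",[.4434,-.0516,z],st)[0]
    c=max(cs,key=lambda c:cv2.contourArea(c) if cv2.pointPolygonTest(c,(float(q[0]),float(q[1])),True)>-40 else 0)[:,0]
    ok=(c[:,0]>2)&(c[:,0]<509)&(c[:,1]>2)&(c[:,1]<381)
    P=np.array([atz(ray("wrist",p,st),z)[:2] for p in c[ok]])
    d=P-[.4434,-.0516];r=np.hypot(*d.T);K=P[(r>.066)&(r<.076)]
    f=least_squares(lambda c:np.hypot(*(K-c[:2]).T)-c[2],[.4434,-.0516,.071],loss='soft_l1',f_scale=.0005)
    d=P-f.x[:2];r=np.hypot(*d.T);t=d[(r>.078)&(r<.088)];a=np.degrees(np.arctan2(t[:,1],t[:,0]))
    print(nm,len(c),len(K),f.x.round(4),np.abs(f.fun).mean().round(5),'tongue angs',[ (a[(abs((a-b+180)%360-180)<25)].mean().round(1),len(a[(abs((a-b+180)%360-180)<25)])) for b in(53,-127)])
    return m*255
E
python3 - <<'E'
from lid import *
im,st=shot('w7');print(st['tcp_pos'],st['tcp_rot'])
fit('w7');fit('w3');fit('w2')
E
```

```text
[ 0.44455571 -0.05054249  0.23278167] [-1.40215006e+00  2.81032634e+00 -7.90081114e-04]
w7 410 317 [ 0.4422 -0.053   0.0709] 0.00062 tongue angs [(np.float64(54.0), 17), (np.float64(-127.1), 19)]
w3 313 208 [ 0.4415 -0.0519  0.0708] 0.00067 tongue angs [(np.float64(53.3), 14), (np.float64(-127.2), 14)]
w2 292 237 [ 0.4421 -0.0514  0.0711] 0.00071 tongue angs [(np.float64(53.6), 16), (np.float64(-126.6), 13)]
```

{"name": "apply_moves", "arguments": {"series": "-0.0025 -0.0017 -0.05 0 0 0.3 1;0 0 -0.05 0 0 0 1;0 0 -0.05 0 0 0 1;0 0 -0.03 0 0 0 1;0 0 -0.02 0 0 0 1"}}

```text
clock: 14.65
tcp_pos: [0.4406, -0.0523, 0.0308]
tcp_rot: [1.409, -2.806, -0.001]
ft_force: [-0.8, -0.1, 0.5]
opening: 0.0854
finger_force: 0.0
```

{"name": "apply_moves", "arguments": {"series": "0 0 -0.01 0 0 0 1;0 0 0 0 0 0 1;0 0 0 0 0 0 0.2;0 0 0 0 0 0 0.2;0 0 0 0 0 0 0.2", "force": 40}}

```text
clock: 15.28
tcp_pos: [0.4416, -0.0528, 0.0229]
tcp_rot: [-1.408, 2.807, -0.001]
ft_force: [-1.9, 1.6, 5.3]
opening: 0.0335
finger_force: 44.0
```

{"name": "apply_moves", "arguments": {"series": "0 0 0 0 0 0 0;0 0 0.01 0 0 0 0;0 0 0.05 0 0 0 0;0 0 0.06 0 0 0 0;0 0 0.06 0 0 0 0"}}

```text
clock: 15.9
tcp_pos: [0.4404, -0.0528, 0.2044]
tcp_rot: [1.408, -2.808, -0.0]
ft_force: [1.6, -0.4, -2.2]
opening: 0.0337
finger_force: 43.2
```

{"name": "apply_moves", "arguments": {"series": "0.01 0.01 0.03 0 0 9 0;0.03 0.038 0 0 0 10 0;0.03 0.038 0 0 0 10 0;0.03 0.038 0 0 0 10 0;0.03 0.038 0 0 0 10 0"}}

```text
clock: 16.52
tcp_pos: [0.5716, 0.1104, 0.2327]
tcp_rot: [2.452, -1.964, 0.0]
ft_force: [0.2, 0.0, -2.1]
opening: 0.0338
finger_force: 43.3
```

{"name": "apply_moves", "arguments": {"series": "0.02 0.03 0 0 0 8 0;0.012 0.012 0 0 0 7.7 0;0 0 0 0 0 0 0;0 0 0 0 0 0 0;0 0 0 0 0 0 0"}}

```text
clock: 17.15
tcp_pos: [0.6025, 0.1504, 0.2326]
tcp_rot: [2.691, -1.621, -0.0]
ft_force: [-1.0, 0.1, -2.5]
opening: 0.0336
finger_force: 43.3
```

Run:
```python
from h import *
im,st=shot('w8');print(st['tcp_pos'],st['tcp_rot'],st['ft_force'],np.degrees(st['q']).round(0))
t=ctrl.camera("top")[:,:,::-1];cv2.imwrite("pics/t8.png",t)
sc=ctrl.camera("scene")[:,:,::-1];cv2.imwrite("pics/s8.png",sc)
q=proj("scene",[.6037,.152,.19])[0].astype(int)
a=cv2.resize(sc[q[1]-75:q[1]+75,q[0]-50:q[0]+50],(400,600),interpolation=cv2.INTER_CUBIC)
b=cv2.resize(im[10:310,50:450],(400,300))
p=proj("top",[.6037,.152,.19])[0].astype(int);c=cv2.resize(t[p[1]-38:p[1]+37,p[0]-50:p[0]+50],(400,300),interpolation=cv2.INTER_CUBIC);print(p)
cv2.imwrite("pics/v8.png",np.hstack([a,np.vstack([b,c])]))
```

```text
[0.60254578 0.15044822 0.23258025] [ 2.69087166e+00 -1.62089801e+00 -3.01561220e-05] [-1.03793314  0.14981733 -2.49661572] [  14.   20.    1.   70.   -0. -104.]
[198 163]
```

View pics/v8.png

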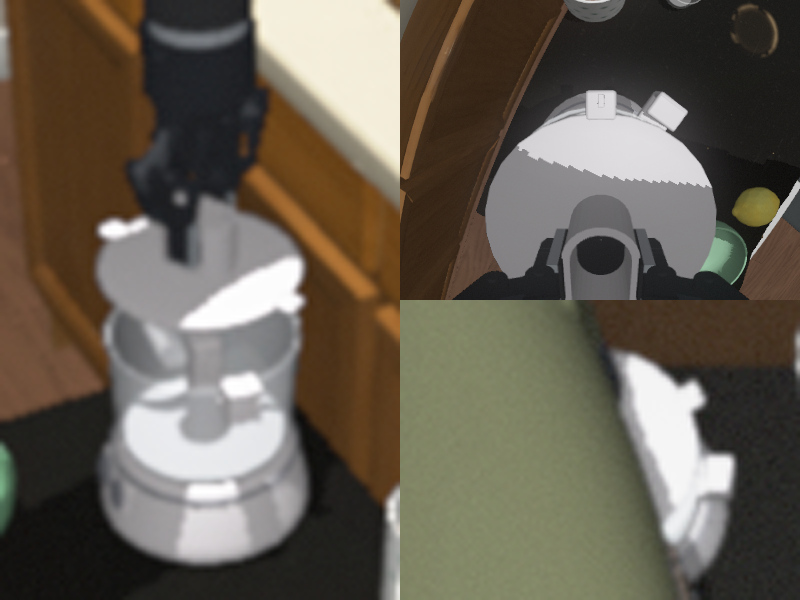

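The lid is held level, tongue at wrist-view (600,105) with the catch clockwise of it at (665,110), as wanted. I'll measure the lid's centre in the hand from its edge points.

Run:
```python
from h import *
from scipy.optimize import least_squares
im,st=load('w8');g=cv2.GaussianBlur(cv2.cvtColor(im,cv2.COLOR_BGR2GRAY),(3,3),0).astype(float)
m=ctrl.camera_model("wrist");z=.2217
tx=R.from_rotvec(st['tcp_rot']).as_matrix()[:,0]
a0=np.degrees(np.arctan2(tx[1],tx[0]));print("tongue dir nominal",a0)
# radial profile: outermost strong edge for clear angles (left side against dark, right side)
E=[]
for d in list(range(-88,-45,3))+list(range(-45,-10,3))+list(range(60,92,3)):
    a=np.radians(a0+d);r=np.arange(.062,.082,.00025)
    P=np.c_[.6025+r*np.cos(a),.1504+r*np.sin(a),np.full(len(r),z)]
    q=proj("wrist",P,st).astype(np.float32)
    if q.min()<1 or q[:,0].max()>510 or q[:,1].max()>300: continue
    v=cv2.remap(g.astype(np.float32),q[None,:,0],q[None,:,1],1)[0];dv=v[6:]-v[:-6];i=dv.argmin()
    if dv[i]<-25: E.append((d,r[i+3],dv[i],*P[i+3,:2]))
E=np.array(E);print(E[:,:3].round(4).tolist())
f=least_squares(lambda c:np.hypot(E[:,3]-c[0],E[:,4]-c[1])-.071,[.6025,.1504],loss='soft_l1',f_scale=.0005);print(f.x)
# manual
p=np.array([(487,215),(716,200),(520,148),(700,160),(500,165)])+(-350,10)
Q=np.array([atz(ray("wrist",u,st),z)[:2] for u in p]);f=least_squares(lambda c:np.hypot(*(Q-c[:2]).T)-.071,[.6,.15]);print(f.x,f.fun.round(4))
```

```text
tongue dir nominal -62.12692280445704
[[-85.0, 0.0713, -45.6748], [-82.0, 0.0715, -80.6953], [-79.0, 0.0718, -79.3906], [-76.0, 0.0715, -77.3203], [-73.0, 0.0713, -81.3486], [-70.0, 0.071, -82.1348], [-67.0, 0.0713, -78.5156], [-64.0, 0.0713, -146.8945], [-61.0, 0.071, -145.3496], [-58.0, 0.071, -142.2246], [-55.0, 0.071, -138.8271], [-52.0, 0.071, -146.3809], [-49.0, 0.0708, -140.5938], [-46.0, 0.0705, -142.0], [-45.0, 0.0705, -138.2998], [-42.0, 0.0708, -136.5537], [-39.0, 0.0708, -131.4023], [-36.0, 0.0703, -129.9453], [-33.0, 0.0703, -128.1211], [-30.0, 0.07, -46.8594], [-27.0, 0.0718, -52.0898], [-24.0, 0.072, -64.9355], [-21.0, 0.0725, -68.1289], [-18.0, 0.0743, -47.9238], [-15.0, 0.0773, -68.168], [-12.0, 0.072, -64.5781], [60.0, 0.069, -77.9023], [63.0, 0.069, -79.2988], [66.0, 0.0693, -76.2539], [69.0, 0.069, -74.1562], [72.0, 0.069, -72.1641], [75.0, 0.069, -77.6523], [78.0, 0.0693, -72.8926], [81.0, 0.0693, -66.9648], [84.0, 0.0693, -43.4287], [87.0, 0.069, -40.9297], [90.0, 0.0695, -42.9863]]
[0.60075843 0.15109333]
[0.59929981 0.15100969] [-0.0003 -0.0004 -0.0012  0.0005  0.0013]
```

{"name": "apply_moves", "arguments": {"series": "0.0023 0.0005 -0.015 0 0 0 0;0 0 -0.015 0 0 0 0;0 0 -0.009 0 0 0 0;0 0 -0.003 0 0 0 0;0 0 0 0 0 0 0"}}

```text
clock: 17.92
tcp_pos: [0.6053, 0.1517, 0.1901]
tcp_rot: [2.692, -1.618, -0.0]
ft_force: [0.3, 0.1, -0.4]
opening: 0.0337
finger_force: 43.3
```

{"name": "apply_moves", "arguments": {"series": "0 0 -0.0015 0 0 0 0;0 0 -0.0015 0 0 0 0;0 0 -0.001 0 0 0 0;0 0 -0.001 0 0 0 0;0 0 0 0 0 0 0"}}

```text
clock: 18.55
tcp_pos: [0.6053, 0.1517, 0.1852]
tcp_rot: [2.692, -1.618, -0.0]
ft_force: [0.2, 0.9, -0.9]
opening: 0.0336
finger_force: 43.3
```

{"name": "apply_moves", "arguments": {"series": "0 0 -0.0007 0 0 0 0;0 0 -0.0007 0 0 0 0;0 0 -0.0007 0 0 0 0;0 0 0 0 0 0 0;0 0 0 0 0 0 0"}}

```text
clock: 19.18
tcp_pos: [0.6054, 0.1517, 0.1832]
tcp_rot: [2.693, -1.618, 0.0]
ft_force: [-0.3, -0.1, -1.4]
opening: 0.0337
finger_force: 43.3
```

Entering freely (skirt about 2.5 mm below the rim). I'll continue down.

{"name": "apply_moves", "arguments": {"series": "0 0 -0.0008 0 0 0 0;0 0 -0.0008 0 0 0 0;0 0 -0.0008 0 0 0 0;0 0 -0.0006 0 0 0 0;0 0 0 0 0 0 0"}}

```text
clock: 19.8
tcp_pos: [0.6053, 0.1517, 0.1802]
tcp_rot: [2.693, -1.618, -0.0]
ft_force: [0.0, -0.3, -1.2]
opening: 0.0335
finger_force: 43.3
```

{"name": "apply_moves", "arguments": {"series": "0 0 -0.0006 0 0 0 0;0 0 -0.0005 0 0 0 0;0 0 -0.0005 0 0 0 0;0 0 0 0 0 0 0;0 0 0 0 0 0 0"}}

```text
clock: 20.42
tcp_pos: [0.6054, 0.1517, 0.1786]
tcp_rot: [2.693, -1.618, -0.0]
ft_force: [-1.0, -0.2, -2.1]
opening: 0.0332
finger_force: 43.3
```

{"name": "apply_moves", "arguments": {"series": "0 0 -0.0004 0 0 0 0;0 0 -0.0004 0 0 0 0;0 0 -0.0004 0 0 0 0;0 0 0 0 0 0 0;0 0 0 0 0 0 0"}}

```text
clock: 21.05
tcp_pos: [0.6054, 0.1517, 0.1784]
tcp_rot: [-2.692, 1.618, -0.001]
ft_force: [-3.1, -0.8, 6.7]
opening: 0.0334
finger_force: 44.3
```

Resting on the rim at the expected height. I'll turn it clockwise.

{"name": "apply_moves", "arguments": {"series": "-0.0001 0 0.0003 0 0 -5 0;-0.0001 -0.0001 0 0 0 -5 0;-0.0001 -0.0001 0 0 0 -5 0;-0.0001 0 0 0 0 -5 0;0 0 0 0 0 0 0"}}

```text
clock: 21.68
tcp_pos: [0.6055, 0.1516, 0.1785]
tcp_rot: [-2.37, 2.06, -0.001]
ft_force: [-0.2, 0.3, 5.2]
opening: 0.0335
finger_force: 44.1
```

{"name": "apply_moves", "arguments": {"series": "-0.0001 -0.0001 0 0 0 -4 0;-0.0001 0 0 0 0 -4 0;-0.0001 -0.0001 0 0 0 -3 0;0 0 0 0 0 0 0;0 0 0 0 0 0 0"}}

```text
clock: 22.3
tcp_pos: [0.6052, 0.1514, 0.1784]
tcp_rot: [-2.163, 2.277, -0.001]
ft_force: [-0.3, -0.1, 6.0]
opening: 0.0336
finger_force: 44.2
```

```bash
python3 -c "
from h import *
s=ctrl.get_state();x=R.from_rotvec(s['tcp_rot']).as_matrix()[:,0];print(np.degrees(np.arctan2(x[1],x[0])),s['moment'],s['ft_force'],s['tcp_pos'])"
```

```text
-92.93650571367358 [-0.11877775  0.26893551 -0.1979772 ] [-0.29603765 -0.12076506  6.04471903] [0.60518568 0.15135877 0.17842839]
```

{"name": "apply_moves", "arguments": {"series": "0 0 0 0 0 -1.5 0;0 0 0 0 0 -1.5 0;0 0 0 0 0 -1 0;0 0 0 0 0 0 0;0 0 0 0 0 0 0"}}

```text
clock: 22.92
tcp_pos: [0.6047, 0.1514, 0.1784]
tcp_rot: [-2.084, 2.35, -0.0]
ft_force: [-2.1, -0.8, 6.4]
opening: 0.0335
finger_force: 44.3
```

```bash
python3 -c "
from h import *
s=ctrl.get_state();x=R.from_rotvec(s['tcp_rot']).as_matrix()[:,0];print(np.degrees(np.arctan2(x[1],x[0])),s['moment'],s['ft_force'],s['tcp_pos'])"
```

```text
-96.87468538196285 [-0.20548291  0.4967537   0.26074706] [-2.13727856 -0.8315091   6.38559762] [0.60469203 0.15139105 0.178402  ]
```

{"name": "apply_moves", "arguments": {"series": "0 0 0 0 0 -0.7 0;0 0 0 0 0 -0.7 0;0 0 0 0 0 0 0;0 0 0 0 0 0 0;0 0 0 0 0 0 0"}}

```text
clock: 23.55
tcp_pos: [0.6042, 0.1514, 0.1784]
tcp_rot: [2.058, -2.373, 0.0]
ft_force: [-3.2, -1.6, 7.4]
opening: 0.0333
finger_force: 47.3
```

```bash
python3 -c "
from h import *
s=ctrl.get_state();x=R.from_rotvec(s['tcp_rot']).as_matrix()[:,0];print(np.degrees(np.arctan2(x[1],x[0])),s['moment'],s['ft_force'],s['tcp_pos'])"
```

```text
-98.1271369733568 [-0.39332223  0.79746375  1.35398733] [-3.2260601  -1.56200464  7.40693891] [0.60422049 0.15136284 0.17843509]
```

The turning moment jumped to 1.35 N·m at about −98°, so both tongues are against the stops. I'll relax slightly, release and rise.

{"name": "apply_moves", "arguments": {"series": "0 0 0.0003 0 0 0.8 0;0 0 0 0 0 0 0.5;0 0 0 0 0 0 0.9;0 0 0 0 0 0 0.9;0 0 0.01 0 0 0 0.9"}}

```text
clock: 24.18
tcp_pos: [0.604, 0.1511, 0.1874]
tcp_rot: [2.068, -2.363, -0.001]
ft_force: [0.3, 0.3, -0.4]
opening: 0.0766
finger_force: 0.0
```

{"name": "apply_moves", "arguments": {"series": "0 0 0.03 0 0 0 0.9;0 0 0.05 0 0 0 1;0 0 0.05 0 0 0 1;0 0 0.03 0 0 0 1;0 0 0 0 0 0 1"}}

```text
clock: 24.8
tcp_pos: [0.606, 0.1517, 0.3518]
tcp_rot: [-2.065, 2.36, -0.004]
ft_force: [-0.5, -0.3, 0.0]
opening: 0.0853
finger_force: 0.0
```

Run:
```python
from h import *
im,st=shot('w9');print(st['tcp_pos'],st['finger_force'])
# outermost bright edge vs angle on disc plane z=.167, centre .6037,.152
g=cv2.GaussianBlur(cv2.cvtColor(im,cv2.COLOR_BGR2GRAY),(3,3),0).astype(np.float32)
E=[]
from scipy.optimize import least_squares
a=np.radians(np.arange(0,360,4));r=np.arange(.064,.080,.00025)
P=np.stack([.6037+np.outer(np.cos(a),r),.152+np.outer(np.sin(a),r),np.full((90,len(r)),.167)],-1)
q=proj("wrist",P.reshape(-1,3),st).astype(np.float32).reshape(90,-1,2)
for i in range(90):
    k=q[i]
    if k.min()<1 or k[:,1].max()>280: continue
    v=cv2.remap(g,k[None,:,0],k[None,:,1],1)[0];d=v[6:]-v[:-6];j=d.argmin()
    if d[j]<-25: E.append((i*4,*P[i,j+3,:2],r[j+3]))
E=np.array(E);f=least_squares(lambda c:np.hypot(E[:,1]-c[0],E[:,2]-c[1])-c[2],[.6037,.152,.071],loss='soft_l1',f_scale=.0005);print(len(E),f.x.round(4),np.abs(f.fun).mean())
# chute top edge orientation: dark hole in chute
cq=proj("wrist",[.6037,.152,.211],st)[0];print(cq)
x,y=cq.astype(int);m=(g<90).astype(np.uint8)[y-45:y+45,x-45:x+45];n,l,s2,c=cv2.connectedComponentsWithStats(m)
for i in range(1,n):
    if s2[i,4]>150 :
        cc=cv2.findContours((l==i).astype(np.uint8),0,1)[0][0][:,0]
        W=np.array([atz(ray("wrist",p+[x-45,y-45],st),.211)[:2] for p in cc[::3]])
        print(s2[i],W.mean(0),cv2.minAreaRect((W*1e4).astype(np.float32)))
```

```text
[0.60603143 0.15168304 0.35180761] 0.0
86 [0.6039 0.1523 0.071 ] 0.0008967320830392443
[252.95836342 181.36822277]
[ 34  23  25  35 741] [0.60302587 0.1461351 ] ((6029.74560546875, 1467.797119140625), (350.0748596191406, 239.48648071289062), 82.5643081665039)
[  0  73  28  17 211] [0.64644772 0.18941821] ((6475.94384765625, 1915.39697265625), (147.28955078125, 321.8848876953125), 48.43933868408203)
[ 66  75  24  15 162] [0.57361909 0.19977545] ((5726.4638671875, 2016.42138671875), (275.46197509765625, 130.08888244628906), 27.698328018188477)
```

The lid's edge fits a 71 mm radius centred at (0.6039, 0.1523) at rim height, and the chute points along 82.6° against the chopper's 83°. Both parts are home and the gripper is clear.

```bash
python3 -c "
from bench import ctrl
print(ctrl.finish_job())"
```

```text
the job is handed in; nothing more can be done
None
```

I handed the job in at about 25 s: the knife is seated on the shaft, and the lid is flat on the rim and turned against its stops by force and camera checks; the verdict was not shown to me.

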